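Call the bakehouse for more bread

TASK

The shelves are running low, so tell the bakehouse what to bring: on the call board press the brown key (rye loaves), then the white key (rolls), then the yellow key (pastries), each lightly with a fingertip but all the way down so that it stays, and then tap the plunger of the counter bell down lightly so that it rings. Leave the red, blue and green keys up, do not pick up or shove the bell, and leave everything else on the counter where it stands.

Things in the scene. Friction and masses are not known exactly. Their poses are not given: they have to be found in the camera images.
- board: the restock call board: flat grey box with a dark steel top, 150 mm (its x) by 210 mm (its y) by 40 mm tall, fixed to the counter. Origin at the centre of its underside. On its top stand six round keys in two rows of three (keys 64 mm apart along its x, 62 mm along its y); which colour is in which place changes from time to time.
- key_brown_top (a point): centre of the top face of the brown key (rye loaves): an upright round cap 32 mm in diameter, its top 24 mm above the board's top when up (64 mm above the counter), in a black collar 42 mm across and 6 mm tall. Moves down with the key.
- key_brown (a joint): travel of the brown key: 0 m up, 0.008 m fully down (stop). It counts as down from 0.006 m. Moves straight down against a steady friction of about 2.5 N (no spring) and stays wherever it is left. The cap sits on a rubber cushion that gives about 0.4 mm per N (6 mm at most), so under the finger the cap's top goes about 1 mm deeper than this while moving, and more against the stop.
- key_white_top (a point): centre of the top face of the white key (rolls): an upright round cap 32 mm in diameter, its top 24 mm above the board's top when up (64 mm above the counter), in a black collar 42 mm across and 6 mm tall. Moves down with the key.
- key_white (a joint): travel of the white key: 0 m up, 0.008 m fully down (stop). It counts as down from 0.006 m. Moves straight down against a steady friction of about 2.5 N (no spring) and stays wherever it is left. The cap sits on a rubber cushion that gives about 0.4 mm per N (6 mm at most), so under the finger the cap's top goes about 1 mm deeper than this while moving, and more against the stop.
- key_yellow_top (a point): centre of the top face of the yellow key (pastries): an upright round cap 32 mm in diameter, its top 24 mm above the board's top when up (64 mm above the counter), in a black collar 42 mm across and 6 mm tall. Moves down with the key.
- key_yellow (a joint): travel of the yellow key: 0 m up, 0.008 m fully down (stop). It counts as down from 0.006 m. Moves straight down against a steady friction of about 2.5 N (no spring) and stays wherever it is left. The cap sits on a rubber cushion that gives about 0.4 mm per N (6 mm at most), so under the finger the cap's top goes about 1 mm deeper than this while moving, and more against the stop.
- key_red_top (a point): centre of the top face of the red key (not wanted now, to be left alone): an upright round cap 32 mm in diameter, its top 24 mm above the board's top when up (64 mm above the counter), in a black collar 42 mm across and 6 mm tall. Moves down with the key.
- key_red (a joint): travel of the red key: 0 m up, 0.008 m fully down (stop). It counts as down from 0.006 m. Moves straight down against a steady friction of about 2.5 N (no spring) and stays wherever it is left. The cap sits on a rubber cushion that gives about 0.4 mm per N (6 mm at most), so under the finger the cap's top goes about 1 mm deeper than this while moving, and more against the stop.
- key_blue_top (a point): centre of the top face of the blue key (not wanted now, to be left alone): an upright round cap 32 mm in diameter, its top 24 mm above the board's top when up (64 mm above the counter), in a black collar 42 mm across and 6 mm tall. Moves down with the key.
- key_blue (a joint): travel of the blue key: 0 m up, 0.008 m fully down (stop). It counts as down from 0.006 m. Moves straight down against a steady friction of about 2.5 N (no spring) and stays wherever it is left. The cap sits on a rubber cushion that gives about 0.4 mm per N (6 mm at most), so under the finger the cap's top goes about 1 mm deeper than this while moving, and more against the stop.
- key_green_top (a point): centre of the top face of the green key (not wanted now, to be left alone): an upright round cap 32 mm in diameter, its top 24 mm above the board's top when up (64 mm above the counter), in a black collar 42 mm across and 6 mm tall. Moves down with the key.
- key_green (a joint): travel of the green key: 0 m up, 0.008 m fully down (stop). It counts as down from 0.006 m. Moves straight down against a steady friction of about 2.5 N (no spring) and stays wherever it is left. The cap sits on a rubber cushion that gives about 0.4 mm per N (6 mm at most), so under the finger the cap's top goes about 1 mm deeper than this while moving, and more against the stop.
- bell: counter bell, loose on the counter: steel dome on a black foot 84 mm across, dome top 43 mm above the counter, 0.3 to 0.5 kg; upright, origin at the centre of its underside.
- bell_top (a point): centre of the top of the bell's brass plunger, a disc 20 mm in diameter, 62 mm above the counter when up.
- bell_plunger (a joint): travel of the bell's plunger: 0 m up, 0.012 m fully down. A spring of about 1 N at first, 4 N at 0.003 m and 13 N fully down returns it when let go. The bell rings from 0.003 m.
- jam_jar: glass jar of jam with red cap, 62 mm across, 85 mm tall, stands 100 to 120 mm beyond the bell (+x); loose, to be left alone; origin at the centre of its underside.
- roll: round bread roll, 72 mm across, 46 mm tall, lies 100 to 120 mm on the robot's side of the bell (-x); loose, to be left alone; origin at the centre of its underside.
- pastry_plate: white plate, 136 mm across, with an iced pastry on it, 31 mm tall in all; loose, to be left alone; origin at the centre of its underside.
- rye_loaf: dark rye loaf, 200 x 100 x 86 mm; loose, to be left alone; origin at the centre of its underside.
- tongs: steel pastry tongs lying flat, 230 mm long, about 70 mm wide, 12 mm thick; loose, to be left alone; origin at the centre of its underside.
Things that resemble listed ones, but are neither listed nor needed, are in the scene too. Leave any purple or turquoise look-alike of the bell alone.

How it is judged:
By the outcome, as a careful person would: the job done as asked, in the order asked, and still so for the second after the job is handed in, with the robot touching nothing.
It also fails if it takes over 51 s, if anything falls off the work surface, if the arm or the gripper's body presses on something with over 40 N, if the wrist force passes 120 N, or if a joint passes its speed limit or range.

ROBOT

A 6-joint arm with a two-finger parallel gripper is mounted at the origin on the work surface. World frame = base frame: x ahead of the robot, y to its left, z up, the work surface at z = 0. Lengths are in m, angles in rad, forces in N, time in s.
With the tool pointing down it reaches from about 0.375 to 0.975 m from the base axis. Payload 3.8 kg.
Tool frame: the origin (TCP) lies midway between the tips of the shut fingers; the grasp point (between the pads) lies 19 mm behind it; z points along the fingers, y is the direction in which the jaws open and shut (so a half turn about z gives the same grasp; the last joint's range is limited). The gripper opens to 85 mm and grips with 20 to 120 N. Pads are 22 mm wide; open, the fingers measure 114 mm over their backs; the gripper's body (76 mm by 85 mm) begins 54 mm behind the grasp point. The pads swing forward as they close: fully open they stand 13 mm farther back than shut.
Start: joints at [-1.333, 0.264, 1.604, -0, 1.274, -0.037], TCP at [0.183, -0.65, 0.231] pointing down, gripper open.
Joint ranges: [-2.63, 2.63], [-0.94, 2.18], [0.31, 2.57], [-1.31, 4.45], [0, 2.66], [-2.55, 2.55]. Speed limits (rad/s): [2.57, 2.57, 3.14, 3.14, 3.14, 3.14].

INTERFACE

Orientations are given as a rotation vector (axis times angle).
In Python, from workcell import bot gives the robot as it stands.
- The arm moves only by the shell command python3 -m inch 'ROWS' [FORCE]. ROWS is JSON, a list of rows, each an object of numbers: "dx", "dy", "dz": the shift along the tool's x, y, z in m; "ax", "ay", "az": the turn, a rotation vector about the tool's x, y, z in degrees; "fingers": the opening, from -1 (shut) to 1 (fully open). A call has 1 to 20 rows; each row is the pose to reach, as a shift and turn from the pose measured when the call began, along the tool's axes at that moment; what a row does not reach only later rows make up. A row lasts 1/8 s, in which the tool goes at most 62.5 mm and 10.7 degrees, less where a joint would pass 70% of its speed; a pose out of reach is approached as far as the arm can. A call with a gripper value outside its range is refused whole. The fingers move at their own pace and stop on an object; FORCE is the grip in N (left out, the last holds). Time passes only in rows, so rows that repeat a pose let the fingers close. It gives the time, the measured TCP pose, the force and the opening at its end, in the units of the state.
- bot.read_state(): the state, without advancing time (a new reading comes with each control period).
- bot.read_camera(name): name is "scene" or "top" or "wrist"; returns (picture, depth): 420x560x3 uint8, blue, green, red; 420x560 float32, m along the optical axis (not along the pixel's ray), 0 where there is no reading.
- bot.get_calibration(name): a dict with "intrinsics" (3x3 intrinsics, pixels), "view" (4x4, takes a point from world to camera coordinates). Camera axes: x right, y down, z forward; pixel columns grow to the right and rows downward; lengths in m; the calibration is good to about 2 mm. A picture is of the moment at which its call begins: read the wrist's pose just before it. get_calibration takes no time and is no camera call; for the wrist camera it gives the pose at the moment of the call.
- bot.finish_job(): hands the job in, once; it reports no verdict.
Trained networks look in the newest picture that a camera, given by its name, has taken for a name from the list of things; names that differ only in an ending like _2 or _b are one class to them, and where a whole thing is asked for, a point or a joint stands for the part that bears it (a point fixed in the world has none). Each returns a list of dicts, best first, with "p" (0 to 1); they miss things now and then, are a little off and sometimes report something else, mostly with a low value. They report only what shows in the picture. A call takes as long as a camera call. They do not tell look-alikes from the thing itself.
- bot.masks_of(camera, thing): "region" (420x560 bool, what is visible of it) and "box" ([left, top, right, bottom] in pixels, round what is visible of it).
The state is a dict: "time": time; "q": joint angles; "joint_vel": joint speeds; "joint_torque": joint torques, N m; "tool_pos": TCP position; "tcp_rot": TCP orientation; "wrist_force": force on the tool from outside, world axes, zero at the start; "torque": the same for the moment, N m; "width": opening from 0.0 (shut) to 1.0 (fully open).
Only numpy, scipy, OpenCV 4.12 (cv2) and the standard library are available. Lean on these libraries where they do the work, as an engineer would, in place of code of your own. Each camera call takes 0.05 s, during which the arm holds its last target. There are 200 camera calls.

## Working session

There is one attempt and no reset: what is moved stays moved. The work goes in short steps, Python scripts to look and compute and a shell command to move; the robot and the scene stay as the last step left them, time stands still between calls to the robot, and variables do not carry over. Pictures are saved under pics/ and viewed, about 8 in all and at most 12, crops included, and the job is handed in when it is done.

```bash
mkdir -p pics; ls
python3 - <<'E'
from workcell import bot
import cv2,numpy as np
for n in("top","scene"):
    p,d=bot.read_camera(n); cv2.imwrite(f"pics/{n}1.png",p); np.savez(f"pics/{n}1.npz",p=p,d=d)
    c=bot.get_calibration(n); print(n,np.round(c["intrinsics"],1).tolist(),np.round(c["view"],3).tolist())
s=bot.read_state(); print({k:np.round(v,3).tolist() for k,v in s.items()})
E
```

```text
pics
top [[519.9, 0.0, 275.1], [0.0, 519.9, 205.2], [0.0, 0.0, 1.0]] [[0.007, -1.0, 0.021, -0.033], [-0.991, -0.01, -0.131, 0.553], [0.131, -0.02, -0.991, 1.257], [0.0, 0.0, 0.0, 1.0]]
scene [[516.8, 0.0, 270.7], [0.0, 516.8, 206.4], [0.0, 0.0, 1.0]] [[0.063, 0.998, 0.001, -0.014], [0.797, -0.05, -0.602, -0.406], [-0.601, 0.039, -0.798, 1.737], [0.0, 0.0, 0.0, 1.0]]
{'time': 0.1, 'q': [-1.333, 0.265, 1.605, 0.0, 1.274, -0.037], 'joint_vel': [0.001, 0.0, -0.002, 0.0, 0.001, 0.0], 'joint_torque': [0.0, -51.671, -36.859, -0.0, 0.006, -0.0], 'tool_pos': [0.183, -0.649, 0.23], 'tcp_rot': [-3.11, -0.43, 0.0], 'wrist_force': [0.401, -0.464, -0.102], 'torque': [-0.003, 0.034, 0.013], 'width': 0.997}
```

View pics/top1.png

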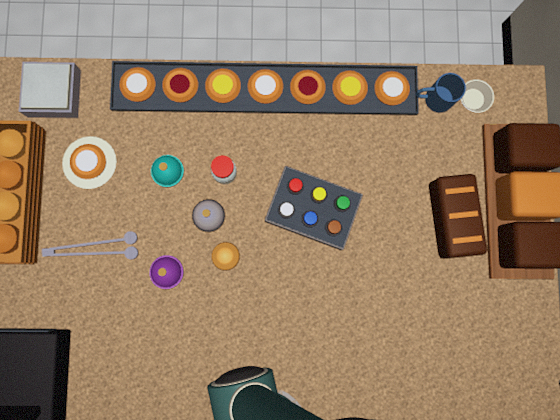

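View pics/scene1.png

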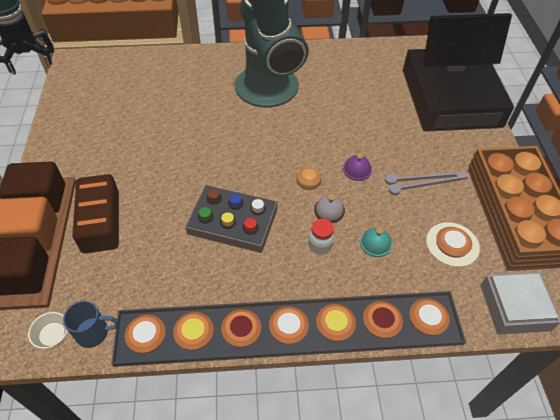

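```bash
cat > h.py <<'E'
import numpy as np,cv2
from workcell import bot
def world(n,region,d,c):
    v,u=np.nonzero(region&(d>0)); z=d[v,u]; K=c["intrinsics"]; K=np.array(K); V=np.array(c["view"])
    P=np.c_[(u-K[0,2])/K[0,0]*z,(v-K[1,2])/K[1,1]*z,z]
    return (P-V[:3,3])@V[:3,:3]
def topcentre(W,band=.004):
    h=np.percentile(W[:,2],95); T=W[W[:,2]>h-band]
    return np.r_[(T[:,:2].min(0)+T[:,:2].max(0))/2,np.median(T[:,2])],np.ptp(T[:,:2],axis=0),len(T)
E
python3 - <<'E'
from h import *
for cam in("top","scene"):
    d=np.load(f"pics/{cam}1.npz")["d"]; c=bot.get_calibration(cam)
    for t in("key_brown_top","key_white_top","key_yellow_top","bell_top","bell","board"):
        for m in bot.masks_of(cam,t)[:4]:
            W=world(cam,m["region"],d,c)
            if len(W)>5:
                a,e,k=topcentre(W); print(cam,t,round(m["p"],2),np.round(m["box"]).tolist(),np.round(a,4),np.round(e,3),k)
E
```

```text
top key_white_top 0.51 [338.0, 198.0, 349.0, 208.0] [ 0.5594 -0.1921  0.065 ] [0.025 0.027] 51
top key_yellow_top 0.71 [314.0, 187.0, 325.0, 203.0] [ 0.5799 -0.1358  0.0654] [0.028 0.027] 64
top bell_top 0.46 [160.0, 166.0, 163.0, 172.0] [0.6432 0.2468 0.0623] [0.017 0.018] 29
top bell 0.92 [194.0, 199.0, 228.0, 231.0] [0.5298 0.1401 0.0609] [0.02  0.019] 49
top bell 0.9 [150.0, 157.0, 187.0, 189.0] [0.6433 0.2471 0.0617] [0.019 0.018] 53
top bell 0.9 [152.0, 254.0, 183.0, 288.0] [0.3867 0.2414 0.0617] [0.019 0.019] 55
top bell 0.59 [64.0, 138.0, 111.0, 190.0] [0.6631 0.4443 0.0314] [0.08 0.08] 506
top board 0.82 [267.0, 164.0, 365.0, 251.0] [ 0.5492 -0.124   0.0416] [0.202 0.237] 1487
scene key_brown_top 0.51 [209.0, 185.0, 221.0, 203.0] [ 0.5049 -0.1716  0.0649] [0.034 0.027] 56
scene key_brown_top 0.33 [230.0, 193.0, 243.0, 210.0] [ 0.5254 -0.1148  0.0646] [0.033 0.029] 74
scene key_white_top 0.46 [251.0, 198.0, 268.0, 216.0] [ 0.5451 -0.0553  0.0649] [0.033 0.029] 67
scene key_white_top 0.43 [208.0, 192.0, 219.0, 204.0] [ 0.5049 -0.1716  0.0649] [0.034 0.027] 60
scene key_white_t
[... 462 characters left out ...]
bell_top 0.48 [361.0, 156.0, 362.0, 160.0] [0.3922 0.2409 0.0612] [0.017 0.01 ] 14
scene bell_top 0.43 [206.0, 188.0, 223.0, 205.0] [ 0.5049 -0.1716  0.0649] [0.034 0.027] 67
scene bell_top 0.36 [331.0, 196.0, 333.0, 202.0] [0.5341 0.1403 0.0629] [0.016 0.016] 22
scene bell 0.81 [345.0, 152.0, 370.0, 182.0] [0.3925 0.2411 0.0611] [0.02  0.016] 32
scene bell 0.73 [313.0, 194.0, 346.0, 222.0] [0.5773 0.1287 0.0619] [0.105 0.041] 46
scene bell 0.42 [230.0, 193.0, 241.0, 204.0] [ 0.527  -0.1136  0.0645] [0.03  0.027] 63
scene bell 0.2 [74.0, 174.0, 119.0, 252.0] [ 0.5347 -0.4765  0.0865] [0.197 0.108] 1233
scene board 0.72 [186.0, 186.0, 278.0, 251.0] [ 0.5558 -0.1255  0.0413] [0.203 0.231] 1290
```

The pictures agree. In the top view the far row is red (295,185), yellow (319,194), green (343,203), and the near row is white (287,210), blue (311,218), brown (334,227). The grey bell at (208,214) is the real one; the turquoise and purple ones are look-alikes. Next I'll fit the key centres.

Run:
```python
from h import *
from scipy.ndimage import label
for cam in("top","scene"):
    f=np.load(f"pics/{cam}1.npz"); d=f["d"]; c=bot.get_calibration(cam)
    W=world(cam,np.ones_like(d,bool),d,c); v,u=np.nonzero(d>0)
    ok=(W[:,2]>.058)&(W[:,2]<.07)&(abs(W[:,0]-.55)<.09)&(W[:,1]<.16)&(W[:,1]>-.24)
    M=np.zeros(d.shape,bool); M[v[ok],u[ok]]=1; L,n=label(M)
    Z=np.zeros(d.shape+(3,)); Z[v,u]=W
    for i in range(1,n+1):
        P=Z[L==i]
        if len(P)>15: print(cam,np.round((P[:,:2].min(0)+P[:,:2].max(0))/2,4),np.round(P.mean(0),4),len(P),f["p"][L==i].mean(0).astype(int))
```

```text
top [ 0.6003 -0.0784] [ 0.6006 -0.078   0.0637] 128 [ 55  61 210]
top [ 0.5791 -0.1359] [ 0.5795 -0.136   0.0635] 126 [ 53 213 213]
top [ 0.5578 -0.1937] [ 0.5585 -0.1939  0.0629] 124 [ 85 169  65]
top [ 0.541  -0.0565] [ 0.5409 -0.0559  0.0632] 128 [222 216 214]
top [0.5298 0.1401] [0.5296 0.1401 0.0616] 44 [ 89 150 182]
top [ 0.5196 -0.1151] [ 0.5195 -0.1138  0.0634] 126 [198 114  68]
top [ 0.4982 -0.1711] [ 0.4983 -0.1718  0.0634] 129 [ 62 102 163]
scene [ 0.5041 -0.1731] [ 0.5043 -0.1722  0.0635] 103 [ 47  69 114]
scene [ 0.5254 -0.1148] [ 0.5247 -0.114   0.0638] 100 [152  77  60]
scene [0.5337 0.1398] [0.5343 0.1402 0.0617] 41 [ 87 132 166]
scene [ 0.5447 -0.0552] [ 0.5461 -0.0557  0.0635] 103 [201 204 204]
scene [ 0.5631 -0.1934] [ 0.5628 -0.1935  0.0635] 102 [ 66 128  66]
scene [ 0.5837 -0.1356] [ 0.5851 -0.1359  0.0635] 104 [ 78 194 206]
scene [ 0.6054 -0.0773] [ 0.6061 -0.0777  0.0634] 115 [ 54  60 194]
```

```bash
python3 -m inch '[{"fingers":-1}]'
python3 - <<'E'
from h import *
from scipy.spatial.transform import Rotation as R
s=bot.read_state(); print(R.from_rotvec(s["tcp_rot"]).as_matrix().round(4), s["tool_pos"],s["time"],s["width"])
E
```

```text
[[ 9.625e-01  2.713e-01  0.000e+00]
 [ 2.713e-01 -9.625e-01 -1.000e-04]
 [-0.000e+00  1.000e-04 -1.000e+00]] [ 0.18313774 -0.64968647  0.23133086] 0.7 0.998469372859828invalid input at $[0]: expected keys dx, dy, dz, ax, ay, az, fingers
```

```bash
python3 -m inch '[{"dx":0.436,"dy":-0.374,"dz":0,"ax":0,"ay":0,"az":0,"fingers":-1},{"dx":0.436,"dy":-0.374,"dz":0,"ax":0,"ay":0,"az":0,"fingers":-1},{"dx":0.436,"dy":-0.374,"dz":0,"ax":0,"ay":0,"az":0,"fingers":-1},{"dx":0.436,"dy":-0.374,"dz":0,"ax":0,"ay":0,"az":0,"fingers":-1},{"dx":0.436,"dy":-0.374,"dz":0,"ax":0,"ay":0,"az":0,"fingers":-1},{"dx":0.436,"dy":-0.374,"dz":0.0,"ax":0,"ay":0,"az":0,"fingers":-1},{"dx":0.436,"dy":-0.374,"dz":0.0,"ax":0,"ay":0,"az":0,"fingers":-1},{"dx":0.436,"dy":-0.374,"dz":0,"ax":0,"ay":0,"az":0,"fingers":-1},{"dx":0.436,"dy":-0.374,"dz":0,"ax":0,"ay":0,"az":0,"fingers":-1},{"dx":0.436,"dy":-0.374,"dz":0,"ax":0,"ay":0,"az":0,"fingers":-1},{"dx":0.436,"dy":-0.374,"dz":0.06,"ax":0,"ay":0,"az":0,"fingers":-1},{"dx":0.436,"dy":-0.374,"dz":0.12,"ax":0,"ay":0,"az":0,"fingers":-1},{"dx":0.436,"dy":-0.374,"dz":0.12,"ax":0,"ay":0,"az":0,"fingers":-1}]'
python3 - <<'E'
from h import *
from scipy.spatial.transform import Rotation as R
s=bot.read_state(); print(R.from_rotvec(s["tcp_rot"]).as_matrix().round(4), s["tool_pos"],s["time"],s["width"],s["wrist_force"])
p,d=bot.read_camera("wrist");cv2.imwrite("pics/w1.png",p);np.savez("pics/w1.npz",p=p,d=d)
c=bot.get_calibration("wrist");V=c["view"];K=np.array(c["intrinsics"])
W=world("w",np.ones_like(d,bool),d,c);ok=(W[:,2]>.055)&(W[:,2]<.07);v,u=np.nonzero(d>0)
from scipy.ndimage import label
M=np.zeros(d.shape,bool);M[v[ok],u[ok]]=1;L,n=label(M);Z=np.zeros(d.shape+(3,));Z[v,u]=W
for i in range(1,n+1):
    P=Z[L==i]
    if len(P)>200: print(np.round((P[:,:2].min(0)+P[:,:2].max(0))/2,4),np.round(P.mean(0),4),np.ptp(P,axis=0).round(3),p[L==i].mean(0).astype(int))
E
```

```text
time: 2.33
tool_pos: [0.4961, -0.1702, 0.1062]
tcp_rot: [-3.107, -0.429, 0.017]
wrist_force: [-0.4, -0.0, -0.5]
width: -0.002
[[ 0.9626  0.2708 -0.0115]
 [ 0.2709 -0.9626  0.004 ]
 [-0.0099 -0.007  -0.9999]] [ 0.49609956 -0.17021104  0.1061766 ] 2.325 -0.001562406979418006 [-0.42214161 -0.03449034 -0.5058947 ]
[ 0.603  -0.0793] [ 0.601  -0.0827  0.0668] [0.022 0.031 0.015] [ 26  36 216]
[ 0.5869 -0.1367] [ 0.5871 -0.1367  0.0681] [0.031 0.031 0.005] [  0 248 244]
[ 0.5483 -0.0569] [ 0.5492 -0.0587  0.0667] [0.031 0.032 0.015] [230 230 227]
[ 0.5657 -0.1947] [ 0.5663 -0.1937  0.0676] [0.032 0.031 0.015] [ 89 195  51]
[ 0.5271 -0.1149] [ 0.5284 -0.1155  0.067 ] [0.032 0.032 0.015] [216 121  53]
[ 0.5056 -0.1727] [ 0.5076 -0.1723  0.0668] [0.032 0.031 0.014] [ 42  99 168]
```

View pics/w1.png

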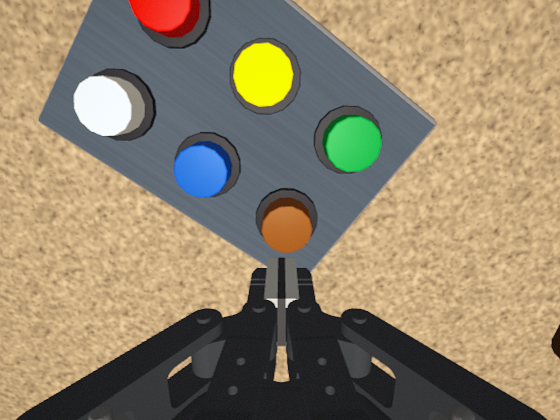

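The wrist view shows all six keys up, with brown at (287,228) just ahead of the shut fingertips at (282,262). I'll approach brown and settle just above it.

```bash
python3 -m inch '[{"dx":0.006,"dy":0.004,"dz":0.033,"ax":0,"ay":0,"az":0,"fingers":-1},{"dx":0.006,"dy":0.004,"dz":0.033,"ax":0,"ay":0,"az":0,"fingers":-1},{"dx":0.006,"dy":0.004,"dz":0.033,"ax":0,"ay":0,"az":0,"fingers":-1}]'
```

```text
time: 2.75
tool_pos: [0.5074, -0.1746, 0.0795]
tcp_rot: [-3.112, -0.428, 0.003]
wrist_force: [0.0, -0.0, 0.6]
width: 0.002
```

```bash
python3 -m inch '[{"dx":-0.003,"dy":-0.001,"dz":0.008,"ax":0,"ay":0,"az":0,"fingers":-1},{"dx":-0.003,"dy":-0.001,"dz":0.008,"ax":0,"ay":0,"az":0,"fingers":-1},{"dx":-0.003,"dy":-0.001,"dz":0.008,"ax":0,"ay":0,"az":0,"fingers":-1},{"dx":-0.003,"dy":-0.001,"dz":0.008,"ax":0,"ay":0,"az":0,"fingers":-1}]'
```

```text
time: 3.25
tool_pos: [0.5043, -0.1744, 0.0716]
tcp_rot: [-3.112, -0.429, 0.002]
wrist_force: [-0.3, -0.5, -0.6]
width: 0.003
```

```bash
python3 -m inch '[{"dx":0,"dy":-0.001,"dz":0.005,"ax":0,"ay":0,"az":0,"fingers":-1},{"dx":0,"dy":-0.001,"dz":0.009,"ax":0,"ay":0,"az":0,"fingers":-1},{"dx":0,"dy":-0.001,"dz":0.013,"ax":0,"ay":0,"az":0,"fingers":-1},{"dx":0,"dy":-0.001,"dz":0.017,"ax":0,"ay":0,"az":0,"fingers":-1},{"dx":0,"dy":-0.001,"dz":0.018,"ax":0,"ay":0,"az":0,"fingers":-1},{"dx":0,"dy":-0.001,"dz":0.018,"ax":0,"ay":0,"az":0,"fingers":-1}]'
```

```text
time: 4.0
tool_pos: [0.5041, -0.1734, 0.0539]
tcp_rot: [-3.112, -0.428, 0.003]
wrist_force: [-1.7, 1.0, 4.7]
width: -0.002
```

4.7 N is above the 2.5 N friction and matches the cushion pressing against the stop, so brown is down. White is next.

```bash
python3 -m inch '[{"dx":0,"dy":0,"dz":-0.02,"ax":0,"ay":0,"az":0,"fingers":-1},{"dx":0,"dy":0,"dz":-0.035,"ax":0,"ay":0,"az":0,"fingers":-1},{"dx":0.071,"dy":-0.1015,"dz":-0.035,"ax":0,"ay":0,"az":0,"fingers":-1},{"dx":0.071,"dy":-0.1015,"dz":-0.035,"ax":0,"ay":0,"az":0,"fingers":-1},{"dx":0.071,"dy":-0.1015,"dz":-0.035,"ax":0,"ay":0,"az":0,"fingers":-1},{"dx":0.071,"dy":-0.1015,"dz":-0.025,"ax":0,"ay":0,"az":0,"fingers":-1},{"dx":0.071,"dy":-0.1015,"dz":-0.018,"ax":0,"ay":0,"az":0,"fingers":-1},{"dx":0.071,"dy":-0.1015,"dz":-0.018,"ax":0,"ay":0,"az":0,"fingers":-1},{"dx":0.071,"dy":-0.1015,"dz":-0.018,"ax":0,"ay":0,"az":0,"fingers":-1}]'
```

```text
time: 5.12
tool_pos: [0.5447, -0.0573, 0.0717]
tcp_rot: [-3.112, -0.426, 0.003]
wrist_force: [-0.2, -0.3, 0.2]
width: 0.003
```

```bash
python3 -m inch '[{"dx":0,"dy":-0.001,"dz":0.005,"ax":0,"ay":0,"az":0,"fingers":-1},{"dx":0,"dy":-0.001,"dz":0.009,"ax":0,"ay":0,"az":0,"fingers":-1},{"dx":0,"dy":-0.001,"dz":0.013,"ax":0,"ay":0,"az":0,"fingers":-1},{"dx":0,"dy":-0.001,"dz":0.017,"ax":0,"ay":0,"az":0,"fingers":-1},{"dx":0,"dy":-0.001,"dz":0.018,"ax":0,"ay":0,"az":0,"fingers":-1},{"dx":0,"dy":-0.001,"dz":0.018,"ax":0,"ay":0,"az":0,"fingers":-1}]'
```

```text
time: 5.88
tool_pos: [0.5445, -0.0565, 0.054]
tcp_rot: [-3.112, -0.426, 0.003]
wrist_force: [-1.5, -1.7, 4.7]
width: 0.003
```

White is down too, also at 4.7 N. Now yellow.

```bash
python3 -m inch '[{"dx":0,"dy":0,"dz":-0.02,"ax":0,"ay":0,"az":0,"fingers":-1},{"dx":0,"dy":0,"dz":-0.035,"ax":0,"ay":0,"az":0,"fingers":-1},{"dx":0.017,"dy":0.0875,"dz":-0.035,"ax":0,"ay":0,"az":0,"fingers":-1},{"dx":0.017,"dy":0.0875,"dz":-0.035,"ax":0,"ay":0,"az":0,"fingers":-1},{"dx":0.017,"dy":0.0875,"dz":-0.035,"ax":0,"ay":0,"az":0,"fingers":-1},{"dx":0.017,"dy":0.0875,"dz":-0.025,"ax":0,"ay":0,"az":0,"fingers":-1},{"dx":0.017,"dy":0.0875,"dz":-0.018,"ax":0,"ay":0,"az":0,"fingers":-1},{"dx":0.017,"dy":0.0875,"dz":-0.018,"ax":0,"ay":0,"az":0,"fingers":-1},{"dx":0.017,"dy":0.0875,"dz":-0.018,"ax":0,"ay":0,"az":0,"fingers":-1}]'
```

```text
time: 7.0
tool_pos: [0.5843, -0.1357, 0.0718]
tcp_rot: [-3.112, -0.428, 0.004]
wrist_force: [0.2, -0.2, -0.6]
width: -0.001
```

```bash
python3 -m inch '[{"dx":0,"dy":0,"dz":0.005,"ax":0,"ay":0,"az":0,"fingers":-1},{"dx":0,"dy":0,"dz":0.009,"ax":0,"ay":0,"az":0,"fingers":-1},{"dx":0,"dy":0,"dz":0.013,"ax":0,"ay":0,"az":0,"fingers":-1},{"dx":0,"dy":0,"dz":0.017,"ax":0,"ay":0,"az":0,"fingers":-1},{"dx":0,"dy":0,"dz":0.018,"ax":0,"ay":0,"az":0,"fingers":-1},{"dx":0,"dy":0,"dz":0.018,"ax":0,"ay":0,"az":0,"fingers":-1}]'
```

```text
time: 7.75
tool_pos: [0.5844, -0.1356, 0.0542]
tcp_rot: [-3.112, -0.427, 0.003]
wrist_force: [-0.1, 1.6, 4.9]
width: -0.003
```

```bash
python3 -m inch '[{"dx":0,"dy":0,"dz":-0.03,"ax":0,"ay":0,"az":0,"fingers":-1},{"dx":0,"dy":0,"dz":-0.08,"ax":0,"ay":0,"az":0,"fingers":-1},{"dx":0.024,"dy":-0.28,"dz":-0.08,"ax":0,"ay":0,"az":0,"fingers":-1},{"dx":0.024,"dy":-0.28,"dz":-0.08,"ax":0,"ay":0,"az":0,"fingers":-1},{"dx":0.024,"dy":-0.28,"dz":-0.08,"ax":0,"ay":0,"az":0,"fingers":-1},{"dx":0.024,"dy":-0.28,"dz":-0.08,"ax":0,"ay":0,"az":0,"fingers":-1},{"dx":0.024,"dy":-0.28,"dz":-0.08,"ax":0,"ay":0,"az":0,"fingers":-1},{"dx":0.024,"dy":-0.28,"dz":-0.08,"ax":0,"ay":0,"az":0,"fingers":-1},{"dx":0.024,"dy":-0.28,"dz":-0.08,"ax":0,"ay":0,"az":0,"fingers":-1},{"dx":0.024,"dy":-0.28,"dz":-0.08,"ax":0,"ay":0,"az":0,"fingers":-1},{"dx":0.024,"dy":-0.28,"dz":-0.08,"ax":0,"ay":0,"az":0,"fingers":-1}]'
cat > k.py <<'E'
from h import *
from scipy.ndimage import label
import sys
for cam in("top","scene","wrist"):
    c=bot.get_calibration(cam);p,d=bot.read_camera(cam);cv2.imwrite(f"pics/{cam}{sys.argv[1]}.png",p)
    W=world(cam,np.ones_like(d,bool),d,c); v,u=np.nonzero(d>0)
    ok=(W[:,2]>.05)&(W[:,2]<.072)&(abs(W[:,0]-.55)<.09)&(W[:,1]<.18)&(W[:,1]>-.24)
    M=np.zeros(d.shape,bool); M[v[ok],u[ok]]=1; L,n=label(M); Z=np.zeros(d.shape+(3,)); Z[v,u]=W
    for i in range(1,n+1):
        P=Z[L==i]
        if len(P)>15: print(cam,np.round((P[:,:2].min(0)+P[:,:2].max(0))/2,4),np.median(P[:,2]).round(4),len(P),p[L==i].mean(0).astype(int))
s=bot.read_state();print(s["tool_pos"],s["wrist_force"],s["time"])
E
python3 k.py 2
```

```text
time: 9.12
tool_pos: [0.5325, 0.1393, 0.1343]
tcp_rot: [-3.112, -0.425, 0.003]
wrist_force: [0.5, -0.6, -0.3]
width: 0.001
top [0.6242 0.0889] 0.0577 53 [174 178 169]
top [ 0.6009 -0.0792] 0.0632 137 [ 59  64 214]
top [ 0.58   -0.1371] 0.0551 128 [ 57 219 220]
top [ 0.5569 -0.1938] 0.0627 139 [ 86 168  66]
top [ 0.5413 -0.0583] 0.0552 128 [225 219 217]
top [ 0.5194 -0.1144] 0.063 136 [203 119  72]
top [ 0.5001 -0.1721] 0.0553 131 [ 66 108 171]
scene [ 0.503  -0.1729] 0.0557 99 [ 49  72 120]
scene [ 0.5231 -0.1141] 0.0636 123 [143  75  60]
scene [0.5319 0.1399] 0.0606 43 [ 88 133 167]
scene [ 0.5438 -0.0553] 0.0554 102 [208 211 211]
scene [ 0.5629 -0.1954] 0.0631 131 [ 64 120  66]
scene [ 0.5843 -0.1359] 0.0557 104 [ 81 201 211]
scene [ 0.6054 -0.0773] 0.0634 136 [ 54  60 185]
wrist [0.627  0.1105] 0.0583 786 [166 172 165]
wrist [0.534  0.1411] 0.0621 603 [ 80 158 191]
wrist [ 0.5447 -0.0549] 0.0557 1390 [204 207 204]
wrist [ 0.5159 -0.1008] 0.0511 34 [79 31  7]
[0.53241099 0.13978664 0.13433384] [-0.66579387  0.18602001 -0.1362971 ] 9.275
```

View pics/wrist2.png

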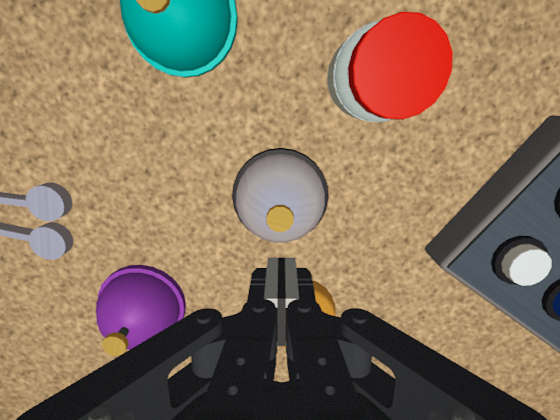

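All three wanted keys measure about 8 mm down, and the others are still up. The wrist view shows the brass plunger of the grey bell at (280,218), straight ahead of the fingertips. Its measured position is within about 2 mm of the tool.

```bash
python3 -m inch '[{"dx":0,"dy":0,"dz":0.035,"ax":0,"ay":0,"az":0,"fingers":-1},{"dx":0,"dy":0,"dz":0.058,"ax":0,"ay":0,"az":0,"fingers":-1},{"dx":0,"dy":0,"dz":0.064,"ax":0,"ay":0,"az":0,"fingers":-1},{"dx":0,"dy":0,"dz":0.064,"ax":0,"ay":0,"az":0,"fingers":-1},{"dx":0,"dy":0,"dz":0.064,"ax":0,"ay":0,"az":0,"fingers":-1}]'
```

```text
time: 9.9
tool_pos: [0.5334, 0.14, 0.0716]
tcp_rot: [-3.112, -0.426, -0.0]
wrist_force: [0.4, 0.1, 0.9]
width: 0.006
```

```bash
python3 -m inch '[{"dx":0,"dy":0,"dz":0.005,"ax":0,"ay":0,"az":0,"fingers":-1},{"dx":0,"dy":0,"dz":0.009,"ax":0,"ay":0,"az":0,"fingers":-1},{"dx":0,"dy":0,"dz":0.013,"ax":0,"ay":0,"az":0,"fingers":-1},{"dx":0,"dy":0,"dz":0.016,"ax":0,"ay":0,"az":0,"fingers":-1},{"dx":0,"dy":0,"dz":0.016,"ax":0,"ay":0,"az":0,"fingers":-1}]'
```

```text
time: 10.52
tool_pos: [0.5338, 0.1401, 0.0563]
tcp_rot: [-3.112, -0.426, -0.001]
wrist_force: [-2.0, -1.5, 6.7]
width: -0.002
```

The plunger is about 5.7 mm down at 6.7 N, past the 3 mm ring point. Now I'll lift off and check.

```bash
python3 -m inch '[{"dx":0,"dy":0,"dz":-0.008,"ax":0,"ay":0,"az":0,"fingers":-1},{"dx":0,"dy":0,"dz":-0.03,"ax":0,"ay":0,"az":0,"fingers":-1},{"dx":0,"dy":0,"dz":-0.08,"ax":0,"ay":0,"az":0,"fingers":-1},{"dx":0,"dy":0,"dz":-0.13,"ax":0,"ay":0,"az":0,"fingers":-1},{"dx":0,"dy":0,"dz":-0.15,"ax":0,"ay":0,"az":0,"fingers":-1},{"dx":0,"dy":0,"dz":-0.15,"ax":0,"ay":0,"az":0,"fingers":-1},{"dx":0,"dy":0,"dz":-0.15,"ax":0,"ay":0,"az":0,"fingers":-1}]'; python3 k.py 3
```

```text
time: 11.4
tool_pos: [0.5322, 0.1397, 0.2038]
tcp_rot: [-3.112, -0.426, 0.005]
wrist_force: [-0.4, -1.1, -0.7]
width: -0.004
top [0.6245 0.0925] 0.0577 65 [173 177 168]
top [ 0.6006 -0.0786] 0.0634 134 [ 59  64 215]
top [ 0.5799 -0.1357] 0.056 127 [ 57 221 221]
top [ 0.5576 -0.1937] 0.0628 141 [ 86 170  66]
top [ 0.5413 -0.057 ] 0.0556 128 [228 222 221]
top [ 0.5196 -0.1142] 0.0631 140 [202 118  71]
top [ 0.5001 -0.1719] 0.0553 130 [ 67 109 171]
scene [ 0.5038 -0.1715] 0.0557 99 [ 48  71 118]
scene [ 0.5245 -0.1139] 0.0634 120 [143  75  60]
scene [0.5347 0.14  ] 0.0615 39 [ 88 135 170]
scene [ 0.5445 -0.0554] 0.0559 106 [202 205 205]
scene [ 0.5626 -0.1938] 0.063 131 [ 63 119  65]
scene [ 0.5841 -0.1362] 0.0559 108 [ 79 195 206]
scene [ 0.606  -0.0787] 0.0629 133 [ 54  60 186]
wrist [0.627  0.1089] 0.0579 416 [166 172 165]
wrist [ 0.6047 -0.077 ] 0.0636 1307 [  4   5 190]
wrist [0.5337 0.141 ] 0.0621 373 [ 83 161 193]
wrist [ 0.5785 -0.1244] 0.0533 106 [  0 130 151]
wrist [ 0.5446 -0.0545] 0.0558 878 [212 214 210]
wrist [ 0.5237 -0.1126] 0.0635 1055 [156  70  14]
wrist [ 0.5014 -0.1652] 0.0553 357 [ 15  58 115]
[0.53228213 0.1396594  0.20370234] [ 0.6858266  -0.98948385 -1.23967025] 11.55
```

View pics/scene3.png

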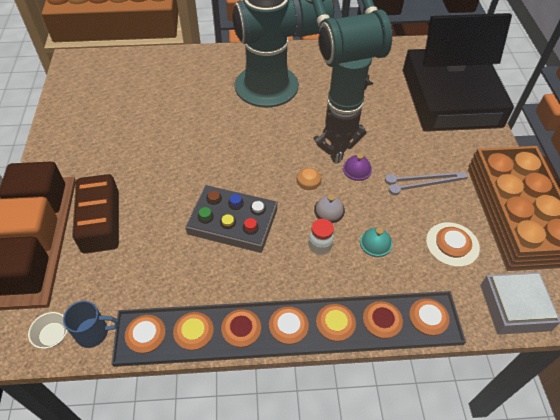

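The scene view shows the bell at (330,208) and everything else where it stood. The arm is clear.

```bash
python3 -c "
from workcell import bot
print(bot.finish_job())"
```

```text
the job is handed in; nothing more can be done
None
```

I pressed brown, white and yellow in that order, each fully down with 4.7–4.9 N at the end of the press. Then I tapped the grey bell's plunger about 5.7 mm with 6.7 N, past its 3 mm ring point. I didn't hear or otherwise confirm the ring. The job was handed in at about 11.6 s of the 51 s allowed.

**Keys:** in the last check the brown, white and yellow tops stood at about 56 mm, which is 8 mm down. Red, blue and green were still up at about 63 mm.

**Bell:** its plunger came back up to about 62 mm, and the bell had not moved within measuring error.

**Everything else:** nothing else on the counter had visibly moved, and the gripper was well clear. No check failed; the cameras disagreed by 4–8 mm in x on key positions, which was well within the 16 mm radius of the caps.

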